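# One true turn on the violin-plate graduating stand

## Task

The handwheel on the graduating stand has a lot of slack in its screw: turn it clockwise (seen from above) until you feel it take hold of the spindle, and from there give it exactly one full turn more, without overshooting and coming back. Then swing the lock lever on top of the column all the way round to its stop, pointing straight away from the wheel, and let go. Don't force the lever past its stop, and leave everything else on the bench where it is.

Things in the scene. Friction and masses are not known exactly. Their poses are not given: they have to be found in the camera images.
- stand: the graduating stand, a grey cast C-frame fixed to the bench: base plate 170 (x) x 290 (y) x 18 mm, column 45 mm square, rising to 172 mm, whose centre stands at y = +140 mm, and a level arm from the column to the spindle, its top at 170 mm. Origin on the bench directly below the spindle's axis; x, y level, z up; y points from the spindle to the column
- wheel_hub (a point): centre of the top of the handwheel's hub, on the vertical axis of wheel and screw, 212 mm above the bench. The wheel is level, aluminium, 146 mm across, its rim 14 mm thick with its top 206 mm above the bench. Clockwise seen from above drives the spindle down
- grip_mid (a point): centre of the upright wooden crank handle on the wheel: 22 mm thick, 46 mm high (bottom 209 mm, centre 233 mm, top 255 mm above the bench), spins freely about its own upright axis, 55 mm from the wheel's axis. It can be held from above with the hand kept in one direction as it goes round
- foot_face (a point): centre of the underside of the spindle's steel foot (28 mm across) under the arm; it starts about 70 mm above the bench, sinking 0.5 mm per turn of the screw. The wheel first turns freely through an unknown 0.6 to 5.8 rad of slack (about 0.02 N m); then it carries the screw, which needs about 0.6 N m (11 N at the handle) and stays where it is left. It must end 0.5 mm (one turn) lower
- lock (a joint): angle of the lock lever (rad): 0 when its arm points along the stand's -x, 1.57 at its stop, when it points along the stand's +y, away from the wheel; it grows clockwise seen from above. It starts between 0 and 0.3, needs about 0.25 N m (3 N at the knob) and stays where it is left. The stop gives a little: about 24 N m per rad, so 30 N at the knob bend it 0.1 rad
- lock_knob (a point): centre of the upright black knob at the end of the lock lever: 18 mm thick, its top 225 mm, centre 207 mm, bottom 192 mm above the bench, 80 mm from the lever's pivot
- lock_pivot (a point): on the vertical axis of the lock lever, at the top of its boss (194 mm above the bench), over the column
- wedge: loose maple wedge block 50 x 25 x 16 mm lying on the stand's base; to be left alone. Origin at its underside
- rosin: loose round amber rosin cake, 40 mm across, 18 mm high, on the stand's base; to be left alone. Origin at its underside
- jar: amber jar 56 mm across, 85 mm high; to be left alone. Origin at its underside
- varnish: clear bottle 60 mm across, 150 mm high; to be left alone. Origin at its underside
- chisel: straight hand tool 200 mm long lying on the bench; to be left alone. Origin at its underside
- glass: drinking glass 72 mm across, 90 mm high; to be left alone. Origin at its underside
- brush: brush 190 mm long lying on the bench; to be left alone. Origin at its underside

How it is judged:
By the outcome, as a careful person would: the job done as asked, in the order asked, and still so for the second after the job is handed in, with the robot touching nothing.
It also fails if it takes over 72 s, if anything falls off the work surface, if the arm or the gripper's body presses on something with over 40 N, if the wrist force passes 120 N, or if a joint passes its speed limit or range.

## Robot

A 7-joint arm with a two-finger parallel gripper is mounted at the origin on the work surface. World frame = base frame: x ahead of the robot, y to its left, z up, the work surface at z = 0. Lengths are in m, angles in rad, forces in N, time in s.
With the tool pointing down it reaches from about 0.4 to 0.85 m from the base axis. Payload 4.5 kg.
Tool frame: the origin (TCP) lies at the very end of the fingers, on their centre line; the grasp point (between the pads) lies 19 mm behind it (r.pinch_z is the distance from the TCP to the grasp point, in m); z points along the fingers, y is the line along which they close (so a half turn about z gives the same grasp; the last joint's range is limited). The gripper opens to 88 mm and grips with 3 to 60 N. Pads are 18 mm wide; open, the fingers measure 123 mm over their backs; the gripper's body (75 mm by 187 mm) begins 45 mm behind the grasp point.
Start: joints at [-1.151, 0.689, -0.195, 1.565, 0.157, 0.902, -0.215], TCP at [0.235, 0.579, 0.239] pointing down, gripper open.
Joint ranges: [-3.01, 3.01], [-0.46, 2.08], [-1.47, 1.51], [0.13, 2.56], [-1, 4.14], [0.04, 2.09], [-2.66, 2.66]. Speed limits (rad/s): [2.57, 2.57, 3.14, 3.14, 3.14, 3.14, 3.14].

## Interface

Orientations are given as a unit quaternion [x, y, z, w].
In Python, from plant import r, cams gives the robot as it stands.
- The arm moves only by the shell command python3 -m pendant 'ROWS' [FORCE]. ROWS is JSON, a list of rows, each a list of 3 entries, a list of its own where there are three numbers: the closure, from -1 (fully open) to 1 (shut), then the shift along the tool's x, y, z in mm, then the turn, a rotation vector about the tool's x, y, z in degrees. A call has 1 to 8 rows; each row shifts and turns the commanded pose from where the row before left it, along the tool's axes as they then stand; what a row does not reach is not made up. A row lasts 1/8 s, in which the tool goes at most 62.5 mm and 10.7 degrees, less where a joint would pass 70% of its speed; a pose out of reach is approached as far as the arm can. A call with a gripper value outside its range is refused whole. The fingers move at their own pace and stop on an object; FORCE is the grip in N (left out, the last holds). Time passes only in rows, so rows that do not move let the fingers close. It gives the time, the measured TCP pose, the force, the opening and the grip force at its end, in the units of the state.
- r.get_state(): the state, without advancing time (a new reading comes with each control period).
- cams.snapshot(name): name is "scene" or "top" or "wrist"; returns a dict with "img" (480x640x3 uint8, red, green, blue), "camera_matrix" (3x3 intrinsics, pixels), "camera_from_world" (4x4, takes a point from world to camera coordinates); the wrist camera has in their place "tool_from_camera" (4x4, takes a point from camera to tool coordinates, whose origin is the TCP and whose axes are the flange's). Camera axes: x right, y up, looking along -z (the intrinsics and any distortion apply to the point x, -y, -z); pixel columns grow to the right and rows downward; lengths in m; the calibration is good to about 2 mm. A picture is of the moment at which its call begins: read the wrist's pose just before it. There is no depth.
- r.finish_job(): hands the job in; it is judged then, once.
The state is a dict: "clock": time; "q": joint angles; "qd": joint speeds; "joint_torque": joint torques, N m; "tool_pos": TCP position; "eef_rot": TCP orientation; "contact_force": force on the tool from outside, world axes, zero at the start; "moment": the same for the moment, N m; "opening": opening from 0.0 (shut) to 1.0 (fully open); "finger_force": force on a finger pad.
Only numpy, scipy, OpenCV 4.12 (cv2) and the standard library are available. Lean on these libraries where they do the work, as an engineer would, in place of code of your own. Each camera call takes 0.05 s, during which the arm holds its last target. There are 200 camera calls.

## Working session

There is one attempt and no reset: what is moved stays moved. The work goes in short steps, Python scripts to look and compute and a shell command to move; the robot and the scene stay as the last step left them, time stands still between calls to the robot, and variables do not carry over. Pictures are saved under pics/ and viewed, at most 10 in all, crops included, and the job is handed in when it is done.

```bash
ls; mkdir -p pics; python3 - <<'E'
from plant import r,cams
import cv2,json
for n in ("scene","top"):
    s=cams.snapshot(n); cv2.imwrite(f"pics/{n}0.png",s["img"][:,:,::-1])
    print(n,s["camera_matrix"],s["camera_from_world"],[k for k in s])
st=r.get_state(); print(st, r.pinch_z)
E
```

```text
pics
scene [[546.03069973   0.         325.43806986]
 [  0.         546.03069973 246.17438035]
 [  0.           0.           1.        ]] [[ 0.28746649  0.95768362 -0.01432116 -0.11064411]
 [-0.78373893  0.24379608  0.57124142  0.29886007]
 [ 0.55056    -0.15298871  0.82065714 -1.64226886]
 [ 0.          0.          0.          1.        ]] ['img', 'camera_matrix', 'camera_from_world']
top [[460.90434193   0.         321.85898003]
 [  0.         460.90434193 242.49739466]
 [  0.           0.           1.        ]] [[ 0.00393916 -0.99988452  0.01467785 -0.02254878]
 [ 0.98691051  0.00625362  0.16114759 -0.48921719]
 [-0.16122077  0.01385094  0.98682117 -1.12946624]
 [ 0.          0.          0.          1.        ]] ['img', 'camera_matrix', 'camera_from_world']
{'clock': 0.1, 'q': array([-1.15118913,  0.68990223, -0.19453816,  1.5662324 ,  0.15729281,
        0.90251167, -0.21506569]), 'qd': array([-0.00054591, -0.00237519, -0.00065934, -0.00441875,  0.00067592,
        0.00030764, -0.00178578]), 'joint_torque': array([-3.46784807e-03, -5.28502750e+01, -1.27151381e+00, -1.53838831e+01,
       -5.25203138e-02,  1.96652720e-03,  4.00181409e-05]), 'tool_pos': array([0.23500765, 0.57851862, 0.23799141]), 'eef_rot': array([ 1.91650891e-01,  9.81462809e-01, -8.24262683e-04, -1.07185191e-04]), 'contact_force': array([ 0.01815157, -0.10654047, -0.20057074]), 'moment': array([-0.00056383,  0.00054586,  0.01585261]), 'finger_force': 0.0, 'opening': 1.00003962438989} 0.0187
```

View pics/scene0.png

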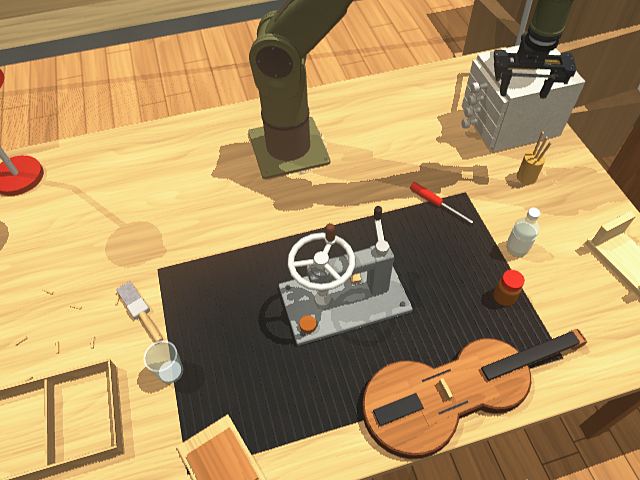

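View pics/top0.png

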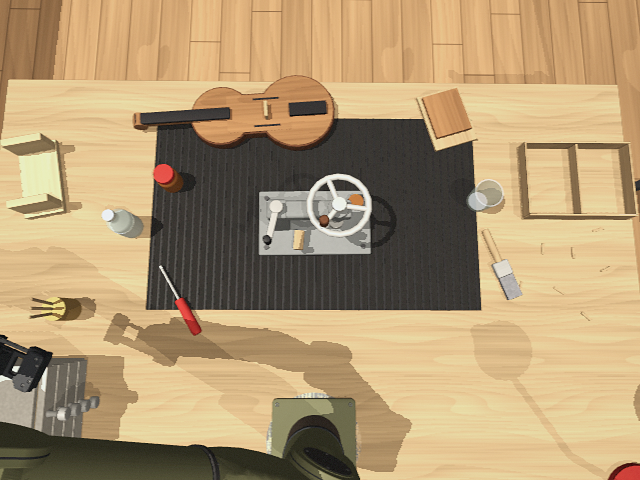

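The scene view shows the hub near (320,258), crank handle at (330,230), lever pivot at (382,247) and knob at (378,213). In the top view the hub is at (339,204), handle (323,220), pivot (276,206) and knob (267,240). I'll enlarge both for exact pixels.

```bash
python3 - <<'E'
import cv2,numpy as np
a=cv2.imread("pics/top0.png")[165:265,250:380]; b=cv2.imread("pics/scene0.png")[195:350,265:420]
a=cv2.resize(a,None,fx=6,fy=6,interpolation=cv2.INTER_CUBIC)[:600,:780]
cv2.imwrite("pics/ca.png",a)
cv2.imwrite("pics/cb.png",cv2.resize(b,None,fx=3.8,fy=3.8,interpolation=cv2.INTER_CUBIC))
E
```

```text
(no output)
```

View pics/ca.png

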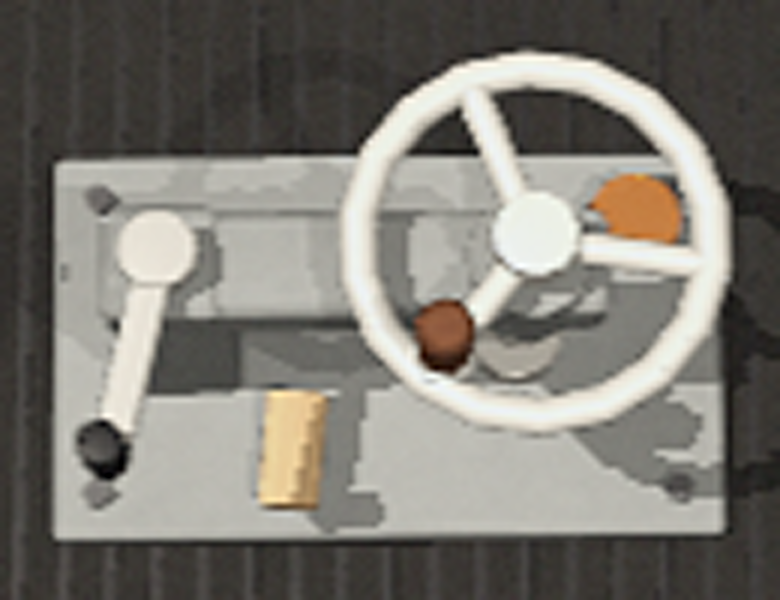

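View pics/cb.png

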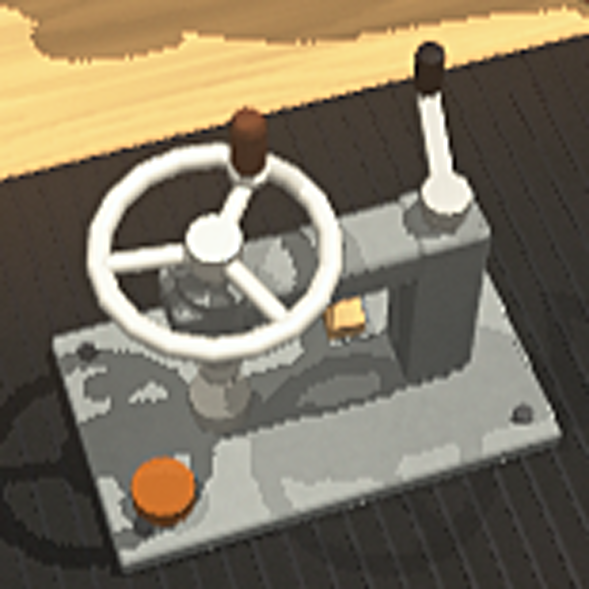

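```bash
cat > h.py <<'E'
import numpy as np
from scipy.spatial.transform import Rotation as R
def proj(s,p):
    T=s["camera_from_world"];c=T[:3,:3]@p+T[:3,3];u=s["camera_matrix"]@np.array([c[0],-c[1],-c[2]]);return u[:2]/u[2]
def tri(z,obs):
    from scipy.optimize import least_squares
    f=lambda p:np.concatenate([proj(s,np.array([p[0],p[1],z]))-o for s,o in obs])
    q=least_squares(f,[.5,0]);return q.x,q.fun
E
python3 - <<'E'
from plant import r,cams
from h import *
from scipy.optimize import least_squares
S=cams.snapshot("scene");T=cams.snapshot("top")
o={'hub':(.212,(339.3,203.8),(321.3,257.6)),'grip':(.233,(324.2,220.8),(330.3,232.4)),'piv':(.194,(276,206.2),(382.6,245.8)),'knob':(.207,(267.3,239.7),(377.9,212.9))}
for k,(z,t,s) in o.items(): print(k,*tri(z,[(T,t),(S,s)]))
for c in [(54,160),(54,540),(725,535)]:
    print(tri(.018,[(T,np.array(c)/6+[250,165])])[0])
def model(p):
    x,y,a,g,l=p; ex=np.array([np.cos(a),np.sin(a)]);ey=np.array([-ex[1],ex[0]]);h=np.array([x,y]);pv=h+.14*ey
    return {'hub':h,'grip':h+.055*np.array([np.cos(g),np.sin(g)]),'piv':pv,'knob':pv+.08*(-np.cos(l)*ex+np.sin(l)*ey)}
def f(p):
    m=model(p);return np.concatenate([proj(c,np.r_[m[k],o[k][0]])-u for k in o for c,u in ((T,o[k][1]),(S,o[k][2]))])
q=least_squares(f,[.5,0,0,3.5,.2]);print(q.x,np.degrees(q.x[2:]),q.fun.round(1));print(model(q.x))
E
```

```text
hub [ 0.54828432 -0.05539512] [-0.03926284 -0.43671287 -0.16143021 -0.46039805]
grip [ 0.50543228 -0.02210269] [-0.01036957 -0.38121164 -0.12420673 -0.44078032]
piv [0.54645928 0.08457315] [-0.05916043 -0.5230485  -0.20755771 -0.54763806]
knob [0.4677379 0.1010719] [-0.20698976 -0.14915137 -0.25030918 -0.08362931]
[0.62714953 0.14533377]
[0.4593351  0.14099059]
[ 0.46320891 -0.14675439]
[ 0.54861915 -0.0554923   0.01697073  2.48397624  0.22508176] [  0.9723514  142.32135483  12.89623471] [ 0.  -0.6 -0.2 -0.3 -0.1 -0.2 -0.1 -0.6 -0.  -0.4 -0.3 -0.6 -0.2 -0.3
 -0.2 -0. ]
{'hub': array([ 0.54861915, -0.0554923 ]), 'grip': array([ 0.50508932, -0.02187453]), 'piv': array([0.54624336, 0.08448754]), 'knob': array([0.46796953, 0.10101651])}
```

The fit residuals are under 0.6 px. Hub (0.5486,-0.0555), handle (0.5051,-0.0219) at 142.3°, knob (0.468,0.101), stand yaw 1°. I'll lift, align the tool with the world axes (tool x = -x, y = +y) and travel over the handle.

```bash
python3 -m pendant '[[-1,[0,0,-30],[0,0,-7.4]],[-1,[0,0,-30],[0,0,-7.4]],[-1,[0,0,-30],[0,0,-7.4]],[-1,[0,0,0],[0,0,0]]]'
python3 -m pendant '[[-1,[-18,-40,0],[0,0,0]],[-1,[-18,-40,0],[0,0,0]],[-1,[-18,-40,0],[0,0,0]],[-1,[-18,-40,0],[0,0,0]],[-1,[-18,-40,0],[0,0,0]],[-1,[-18,-40,0],[0,0,0]],[-1,[-18,-40,0],[0,0,0]]]'
python3 -m pendant '[[-1,[-18,-40,0],[0,0,0]],[-1,[-18,-40,0],[0,0,0]],[-1,[-18,-40,0],[0,0,0]],[-1,[-18,-40,0],[0,0,0]],[-1,[-18,-40,0],[0,0,0]],[-1,[-18,-40,0],[0,0,0]],[-1,[0,0,0],[0,0,0]],[-1,[0,0,0],[0,0,0]]]'
python3 -c "from plant import r;print(r.get_state())"
```

```text
clock: 0.7
tool_pos: [0.2355, 0.5803, 0.3309]
eef_rot: [-0.0, 1.0, 0.002, 0.001]
contact_force: [0.5, 0.7, -0.3]
opening: 0.999
finger_force: 0.0
clock: 1.58
tool_pos: [0.3616, 0.2973, 0.3276]
eef_rot: [0.0, 1.0, -0.001, -0.001]
contact_force: [0.2, -0.8, 0.2]
opening: 1.0
finger_force: 0.0
clock: 2.58
tool_pos: [0.4693, 0.06, 0.3279]
eef_rot: [-0.001, 1.0, 0.0, -0.001]
contact_force: [-0.7, -0.1, -1.0]
opening: 0.998
finger_force: 0.0
{'clock': 2.575, 'q': array([-0.02350235,  0.38100804, -0.2888314 ,  1.87470872,  0.1337462 ,
        0.9062477 ,  1.19629634]), 'qd': array([-0.01995408, -0.00741656, -0.0176504 ,  0.00030431,  0.00214019,
        0.00230846,  0.0062767 ]), 'joint_torque': array([ 1.06568567e+00, -3.66895151e+01, -7.21535571e-01, -1.54262996e+01,
        7.71230995e-02,  8.74439185e-02, -2.18448135e-03]), 'tool_pos': array([0.4692529 , 0.05999725, 0.32793643]), 'eef_rot': array([-5.51074410e-04,  9.99999406e-01,  2.21720337e-04, -9.14088124e-04]), 'contact_force': array([-0.69515774, -0.0972417 , -1.02581609]), 'moment': array([ 0.07412159,  0.0265081 , -0.01316107]), 'finger_force': 0.0, 'opening': 0.9982979422328493}
```

```bash
python3 -m pendant '[[-1,[-18,-41,0],[0,0,0]],[-1,[-18,-41,0],[0,0,0]],[-1,[0,0,0],[0,0,0]],[-1,[0,0,0],[0,0,0]]]'
cat >> h.py <<'E'
def wpix(s,st,p):
    Rt=R.from_quat(st["eef_rot"]).as_matrix();t=Rt.T@(np.asarray(p)-st["tool_pos"])
    C=s["tool_from_camera"];c=C[:3,:3].T@(t-C[:3,3]);u=s["camera_matrix"]@np.array([c[0],-c[1],-c[2]]);return u[:2]/u[2]
E
python3 - <<'E'
from plant import r,cams
import cv2
from h import *
st=r.get_state();s=cams.snapshot("wrist");print(st["tool_pos"],s["tool_from_camera"])
im=np.ascontiguousarray(s["img"][:,:,::-1])
for n,p in dict(hub=(.5486,-.0555,.212),gt=(.5051,-.0219,.255),knob=(.468,.101,.225),piv=(.5462,.0845,.194)).items():
    u=wpix(s,st,p);print(n,u); cv2.drawMarker(im,(int(u[0]),int(u[1])),(255,0,255),0,14,1)
cv2.imwrite("pics/w1.png",im)
E
```

```text
clock: 3.08
tool_pos: [0.5056, -0.0204, 0.3284]
eef_rot: [-0.002, 1.0, 0.001, -0.0]
contact_force: [-0.9, -0.9, -0.2]
opening: 1.003
finger_force: 0.0
[ 0.50556547 -0.02039291  0.3284074 ] [[ 1.07324470e-03  9.60873768e-01  2.76984566e-01  7.13470474e-02]
 [ 9.99999242e-01 -1.19826100e-03  2.82086726e-04  2.04131022e-04]
 [ 6.02949537e-04  2.76984053e-01 -9.60874326e-01 -1.45774727e-01]
 [ 0.00000000e+00  0.00000000e+00  0.00000000e+00  1.00000000e+00]]
hub [272.29558944 292.07958934]
gt [318.56129855 253.27126811]
knob [512.52708816 184.04054938]
piv [457.80367228 280.53383883]
```

View pics/w1.png

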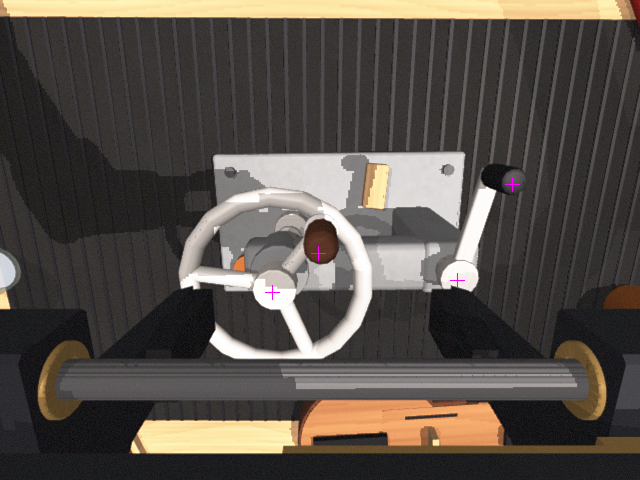

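The wrist view agrees with the estimates: handle at (321,248), hub (274,290), knob (512,182), within 1–2 mm. I'll descend and grip.

```bash
python3 -m pendant '[[-1,[1,0,28],[0,0,0]],[-1,[0,0,28],[0,0,0]],[-1,[0,0,28],[0,0,0]],[-1,[0,0,28],[0,0,0]],[-1,[0,0,0],[0,0,0]],[-1,[0,0,0],[0,0,0]]]'
python3 -m pendant '[[1,[0,0,0],[0,0,0]],[1,[0,0,0],[0,0,0]],[1,[0,0,0],[0,0,0]],[1,[0,0,0],[0,0,0]],[1,[0,0,0],[0,0,0]],[1,[0,0,0],[0,0,0]]]' 30
```

```text
clock: 3.88
tool_pos: [0.5056, -0.0213, 0.2177]
eef_rot: [-0.002, 1.0, 0.0, 0.001]
contact_force: [-0.2, 0.1, 0.5]
opening: 1.002
finger_force: 0.0
clock: 4.62
tool_pos: [0.5052, -0.0224, 0.2167]
eef_rot: [-0.001, 1.0, 0.0, -0.0]
contact_force: [0.1, 0.3, -0.1]
opening: 0.345
finger_force: 0.0
```

```bash
python3 -m pendant '[[1,[0,0,0],[0,0,0]],[1,[0,0,0],[0,0,0]],[1,[0,0,0],[0,0,0]],[1,[0,0,0],[0,0,0]]]' 30
python3 - <<'E'
from plant import r,cams
import cv2
from h import *
st=r.get_state();s=cams.snapshot("wrist");print(st["tool_pos"],st["contact_force"],st["opening"])
cv2.imwrite("pics/w2.png",s["img"][:,:,::-1])
# rows of 5 deg about centre, tool axes x=-X,y=+Y
a0=142.3
for k in range(0,60):
    a=np.radians(a0-5*k);b=np.radians(a0-5*k-5);d=55*np.array([np.cos(b)-np.cos(a),np.sin(b)-np.sin(a)])
    print(k,[round(-d[0],1),round(d[1],1)],end=' ')
E
```

```text
clock: 5.12
tool_pos: [0.5051, -0.0223, 0.2167]
eef_rot: [-0.001, 1.0, 0.0, -0.0]
contact_force: [-0.7, 0.6, 0.4]
opening: 0.239
finger_force: 30.0
[ 0.50505809 -0.02233494  0.21667444] [-0.66301423  0.62764446  0.43140864] 0.2386563640804075
0 [np.float64(-3.1), np.float64(3.7)] 1 [np.float64(-3.4), np.float64(3.4)] 2 [np.float64(-3.7), np.float64(3.1)] 3 [np.float64(-3.9), np.float64(2.7)] 4 [np.float64(-4.2), np.float64(2.4)] 5 [np.float64(-4.4), np.float64(2.0)] 6 [np.float64(-4.5), np.float64(1.6)] 7 [np.float64(-4.6), np.float64(1.2)] 8 [np.float64(-4.7), np.float64(0.8)] 9 [np.float64(-4.8), np.float64(0.4)] 10 [np.float64(-4.8), np.float64(-0.0)] 11 [np.float64(-4.8), np.float64(-0.4)] 12 [np.float64(-4.7), np.float64(-0.8)] 13 [np.float64(-4.6), np.float64(-1.3)] 14 [np.float64(-4.5), np.float64(-1.7)] 15 [np.float64(-4.3), np.float64(-2.0)] 16 [np.float64(-4.1), np.float64(-2.4)] 17 [np.float64(-3.9), np.float64(-2.8)] 18 [np.float64(-3.7), np.float64(-3.1)] 19 [np.float64(-3.4), np.float64(-3.4)] 20 [np.float64(-3.1), np.float64(-3.7)] 21 [np.float64(-2.7), np.float64(-3.9
[... 776 characters left out ...]
oat64(-2.0)] 42 [np.float64(4.5), np.float64(-1.6)] 43 [np.float64(4.6), np.float64(-1.2)] 44 [np.float64(4.7), np.float64(-0.8)] 45 [np.float64(4.8), np.float64(-0.4)] 46 [np.float64(4.8), np.float64(0.0)] 47 [np.float64(4.8), np.float64(0.4)] 48 [np.float64(4.7), np.float64(0.8)] 49 [np.float64(4.6), np.float64(1.3)] 50 [np.float64(4.5), np.float64(1.7)] 51 [np.float64(4.3), np.float64(2.0)] 52 [np.float64(4.1), np.float64(2.4)] 53 [np.float64(3.9), np.float64(2.8)] 54 [np.float64(3.7), np.float64(3.1)] 55 [np.float64(3.4), np.float64(3.4)] 56 [np.float64(3.1), np.float64(3.7)] 57 [np.float64(2.7), np.float64(3.9)] 58 [np.float64(2.4), np.float64(4.2)] 59 [np.float64(2.0), np.float64(4.4)]
```

View pics/w2.png

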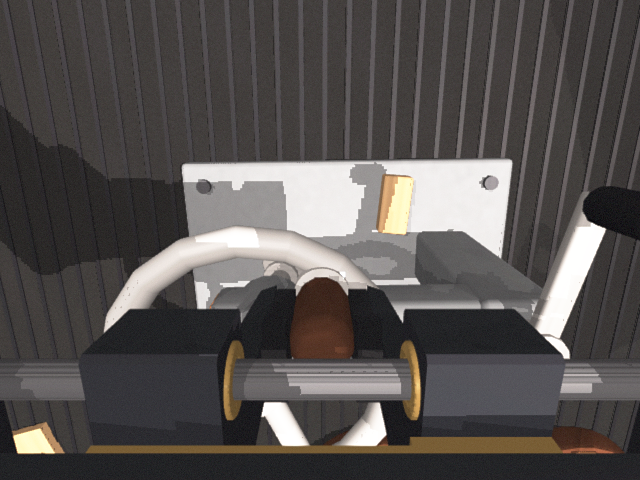

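The handle is held firmly between the pads (brown, ~(321,320)). The slack is at least 34°, so I'll turn the first 30° in one call, then one 5° row per call to see the force at each step.

```bash
exec 2>&1; (
python3 -m pendant '[[1,[-3.1,3.7,0],[0,0,0]],[1,[-3.4,3.4,0],[0,0,0]],[1,[-3.7,3.1,0],[0,0,0]],[1,[-3.9,2.7,0],[0,0,0]],[1,[-4.2,2.4,0],[0,0,0]],[1,[-4.4,2.0,0],[0,0,0]]]'
python3 -m pendant '[[1,[-4.5,1.6,0],[0,0,0]]]'
python3 -m pendant '[[1,[-4.6,1.2,0],[0,0,0]]]'
python3 -m pendant '[[1,[-4.7,0.8,0],[0,0,0]]]'
python3 -m pendant '[[1,[-4.8,0.4,0],[0,0,0]]]'
python3 -m pendant '[[1,[-4.8,0,0],[0,0,0]]]'
python3 -m pendant '[[1,[-4.8,-0.4,0],[0,0,0]]]'
python3 -m pendant '[[1,[-4.7,-0.8,0],[0,0,0]]]'
python3 -m pendant '[[1,[-4.6,-1.3,0],[0,0,0]]]'
python3 -m pendant '[[1,[-4.5,-1.7,0],[0,0,0]]]'
python3 -m pendant '[[1,[-4.3,-2.0,0],[0,0,0]]]'
python3 -m pendant '[[1,[-4.1,-2.4,0],[0,0,0]]]'
python3 -m pendant '[[1,[-3.9,-2.8,0],[0,0,0]]]'
) | tee log1 | grep -E 'clock|tool_pos|contact' | paste - - -
```

```text
clock: 5.92	tool_pos: [0.5282, -0.0041, 0.2168]	contact_force: [-1.6, 3.8, 1.5]
clock: 6.05	tool_pos: [0.5328, -0.0023, 0.2168]	contact_force: [-2.1, 4.9, 2.2]
clock: 6.18	tool_pos: [0.5376, -0.001, 0.2168]	contact_force: [-1.3, 5.0, 1.5]
clock: 6.3	tool_pos: [0.5426, -0.0002, 0.2168]	contact_force: [-1.1, 4.6, 1.8]
clock: 6.42	tool_pos: [0.5476, 0.0003, 0.2169]	contact_force: [-1.2, 4.7, 0.8]
clock: 6.55	tool_pos: [0.5525, 0.0002, 0.2169]	contact_force: [-0.4, 5.0, -0.6]
clock: 6.68	tool_pos: [0.5575, -0.0003, 0.2169]	contact_force: [0.3, 5.1, 0.5]
clock: 6.8	tool_pos: [0.5623, -0.0012, 0.2169]	contact_force: [1.1, 4.0, -0.0]
clock: 6.92	tool_pos: [0.567, -0.0026, 0.217]	contact_force: [1.2, 4.1, -0.3]
clock: 7.05	tool_pos: [0.5717, -0.0044, 0.217]	contact_force: [1.3, 4.4, -0.1]
clock: 7.18	tool_pos: [0.5761, -0.0065, 0.217]	contact_force: [2.3, 4.4, -0.2]
clock: 7.3	tool_pos: [0.5802, -0.0091, 0.217]	contact_force: [2.6, 4.1, -0.7]
clock: 7.42	tool_pos: [0.5842, -0.0121, 0.2171]	contact_force: [2.4, 4.0, -0.1]
```

No take-hold yet (force is purely radial, from a ~0.8 mm centre offset). Continuing.

```bash
exec 2>&1; (
python3 -m pendant '[[1,[-3.7,-2.5,0],[0,0,0]]]'
python3 -m pendant '[[1,[-3.4,-3.4,0],[0,0,0]]]'
python3 -m pendant '[[1,[-3.1,-3.7,0],[0,0,0]]]'
python3 -m pendant '[[1,[-2.7,-3.9,0],[0,0,0]]]'
python3 -m pendant '[[1,[-2.4,-4.2,0],[0,0,0]]]'
python3 -m pendant '[[1,[-2.0,-4.4,0],[0,0,0]]]'
python3 -m pendant '[[1,[-1.6,-4.5,0],[0,0,0]]]'
python3 -m pendant '[[1,[-1.2,-4.6,0],[0,0,0]]]'
python3 -m pendant '[[1,[-0.8,-4.7,0],[0,0,0]]]'
python3 -m pendant '[[1,[-0.4,-4.8,0],[0,0,0]]]'
python3 -m pendant '[[1,[0,-4.8,0],[0,0,0]]]'
python3 -m pendant '[[1,[0.4,-4.8,0],[0,0,0]]]'
python3 -m pendant '[[1,[0.8,-4.7,0],[0,0,0]]]'
python3 -m pendant '[[1,[1.3,-4.6,0],[0,0,0]]]'
python3 -m pendant '[[1,[1.7,-4.5,0],[0,0,0]]]'
python3 -m pendant '[[1,[2.0,-4.3,0],[0,0,0]]]'
python3 -m pendant '[[1,[2.4,-4.1,0],[0,0,0]]]'
python3 -m pendant '[[1,[2.8,-3.9,0],[0,0,0]]]'
) | tee log2 | grep -E 'clock|tool_pos|contact' | paste - - -
cat > an.py <<'E'
import re,sys,numpy as np
from scipy.optimize import least_squares
t=open('/dev/stdin').read()
P=np.array(eval('['+','.join(re.findall(r'tool_pos: (\[.*\])',t))+']'));F=np.array(eval('['+','.join(re.findall(r'contact_force: (\[.*\])',t))+']'))
q=least_squares(lambda c:np.hypot(P[:,0]-c[0],P[:,1]-c[1])-c[2],[.5486,-.0555,.055]).x;print(q)
d=P[:,:2]-q[:2];a=np.unwrap(np.arctan2(d[:,1],d[:,0]));u=d/np.linalg.norm(d,axis=1)[:,None]
ft=F[:,0]*u[:,1]-F[:,1]*u[:,0]
for i in range(len(a)):print('%.2f ft=%.1f fr=%.1f'%(np.degrees(a[i]),ft[i],F[i,:2]@u[i]),end='; ')
E
cat log1 log2|python3 an.py
```

```text
clock: 7.55	tool_pos: [0.5876, -0.015, 0.217]	contact_force: [2.5, 2.9, -0.4]
clock: 7.68	tool_pos: [0.5908, -0.0184, 0.2171]	contact_force: [3.1, 4.1, 0.7]
clock: 7.8	tool_pos: [0.5939, -0.0223, 0.217]	contact_force: [3.5, 2.4, -0.8]
clock: 7.92	tool_pos: [0.5966, -0.0264, 0.2171]	contact_force: [3.5, 3.0, -0.8]
clock: 8.05	tool_pos: [0.5989, -0.0308, 0.2171]	contact_force: [4.3, 2.3, -0.7]
clock: 8.18	tool_pos: [0.6009, -0.0354, 0.2171]	contact_force: [4.5, 1.3, 0.2]
clock: 8.3	tool_pos: [0.6024, -0.0401, 0.2171]	contact_force: [4.9, 1.8, -0.5]
clock: 8.43	tool_pos: [0.6035, -0.0448, 0.217]	contact_force: [5.3, 0.9, 0.4]
clock: 8.55	tool_pos: [0.6041, -0.0496, 0.217]	contact_force: [5.2, 1.2, 0.7]
clock: 8.68	tool_pos: [0.6043, -0.0545, 0.217]	contact_force: [5.9, 0.8, 0.8]
clock: 8.8	tool_pos: [0.6041, -0.0592, 0.217]	contact_force: [4.4, -0.7, 0.8]
clock: 8.93	tool_pos: [0.6035, -0.0639, 0.2169]	contact_force: [5.5, -0.7, 1.1]
clock: 9.05	tool_pos: [0.6026, -0.0685, 0.2169]	contact_force: [4.6, -1.1, 1.2]
clock: 9.18	tool_pos: [0.6011, -0.073, 0.2169]	contact_force: [5.0, -0.6, 2
[... 343 characters left out ...]
467   0.0548365 ]
112.91 ft=0.0 fr=4.1; 107.74 ft=-0.5 fr=5.3; 102.55 ft=-0.2 fr=5.2; 97.26 ft=-0.5 fr=4.7; 92.00 ft=-1.0 fr=4.7; 86.88 ft=-0.7 fr=5.0; 81.63 ft=-0.4 fr=5.1; 76.53 ft=0.1 fr=4.1; 71.40 ft=-0.2 fr=4.3; 66.14 ft=-0.6 fr=4.5; 61.05 ft=-0.1 fr=5.0; 55.98 ft=-0.1 fr=4.9; 50.75 ft=-0.7 fr=4.6; 46.08 ft=-0.2 fr=3.8; 41.21 ft=-1.0 fr=5.0; 36.00 ft=0.1 fr=4.2; 30.87 ft=-0.8 fr=4.5; 25.68 ft=-0.2 fr=4.9; 20.44 ft=0.4 fr=4.7; 15.28 ft=-0.4 fr=5.2; 10.23 ft=0.1 fr=5.4; 5.18 ft=-0.7 fr=5.3; 0.05 ft=-0.8 fr=5.9; -4.87 ft=0.3 fr=4.4; -9.83 ft=-0.2 fr=5.5; -14.73 ft=-0.1 fr=4.7; -19.68 ft=-1.1 fr=4.9; -24.75 ft=-0.9 fr=5.0; -29.75 ft=-1.3 fr=4.1; -34.59 ft=-0.4 fr=5.0; -39.58 ft=-1.8 fr=4.4;
```

Circle fit: centre (0.5495,-0.0545), r 54.8 mm, no hold through -40°. Continuing.

```bash
exec 2>&1; (
python3 -m pendant '[[1,[3.1,-3.7,0],[0,0,0]]]'
python3 -m pendant '[[1,[3.4,-3.4,0],[0,0,0]]]'
python3 -m pendant '[[1,[3.7,-3.1,0],[0,0,0]]]'
python3 -m pendant '[[1,[3.9,-2.7,0],[0,0,0]]]'
python3 -m pendant '[[1,[4.2,-2.4,0],[0,0,0]]]'
python3 -m pendant '[[1,[4.4,-2.0,0],[0,0,0]]]'
python3 -m pendant '[[1,[4.5,-1.6,0],[0,0,0]]]'
python3 -m pendant '[[1,[4.6,-1.2,0],[0,0,0]]]'
python3 -m pendant '[[1,[4.7,-0.8,0],[0,0,0]]]'
python3 -m pendant '[[1,[4.8,-0.4,0],[0,0,0]]]'
python3 -m pendant '[[1,[4.8,0,0],[0,0,0]]]'
python3 -m pendant '[[1,[4.8,0.4,0],[0,0,0]]]'
python3 -m pendant '[[1,[4.7,0.8,0],[0,0,0]]]'
python3 -m pendant '[[1,[4.6,1.3,0],[0,0,0]]]'
python3 -m pendant '[[1,[4.5,1.7,0],[0,0,0]]]'
python3 -m pendant '[[1,[4.3,2.0,0],[0,0,0]]]'
python3 -m pendant '[[1,[4.1,2.4,0],[0,0,0]]]'
python3 -m pendant '[[1,[3.9,2.8,0],[0,0,0]]]'
) > log3; cat log1 log2 log3|python3 an.py|tr ';' '\n'|tail -20; tail -6 log3
```

```text
-39.49 ft=-1.8 fr=4.4
 -44.52 ft=-0.3 fr=4.7
 -49.54 ft=-0.2 fr=3.8
 -54.53 ft=-1.3 fr=4.1
 -59.43 ft=-0.6 fr=3.3
 -64.52 ft=-0.1 fr=3.1
 -69.48 ft=-0.2 fr=2.1
 -74.43 ft=0.0 fr=2.7
 -79.27 ft=-0.6 fr=1.3
 -84.22 ft=-0.8 fr=0.8
 -89.13 ft=-0.1 fr=-0.1
 -94.04 ft=0.1 fr=-1.6
 -98.97 ft=0.8 fr=-2.2
 -103.83 ft=-0.4 fr=-3.2
 -108.60 ft=-0.2 fr=-4.3
 -113.42 ft=-1.4 fr=-5.2
 -116.49 ft=-8.1 fr=-4.9
 -118.13 ft=-11.1 fr=-4.3
 -122.50 ft=-11.4 fr=-4.2
 clock: 11.92
tool_pos: [0.5201, -0.1007, 0.2173]
eef_rot: [-0.0, 1.0, -0.001, 0.005]
contact_force: [11.9, -2.6, -9.4]
opening: 0.236
finger_force: 30.0
```

Take-hold appears at a tool angle of about -116 to -118° (the tangential force jumps to 11 N). The target is therefore the same loaded tool angle one turn on, ≈ -117.5-360 = -477.5°. I'll continue with a small centre correction and stop about 35° short.

```bash
exec 2>&1; (
python3 -m pendant '[[1,[3.4,3.4,0],[0,0,0]],[1,[3.1,3.7,0],[0,0,0]],[1,[3.1,3.7,0],[0,0,0]],[1,[2.7,3.9,0],[0,0,0]],[1,[2.4,4.2,0],[0,0,0]],[1,[2.0,4.4,0],[0,0,0]]]'
python3 -m pendant '[[1,[1.6,4.5,0],[0,0,0]],[1,[1.2,4.6,0],[0,0,0]],[1,[0.8,4.7,0],[0,0,0]],[1,[0.4,4.8,0],[0,0,0]]]'
python3 -m pendant '[[1,[0,4.8,0],[0,0,0]],[1,[-0.4,4.8,0],[0,0,0]],[1,[-0.8,4.7,0],[0,0,0]],[1,[-1.3,4.6,0],[0,0,0]]]'
python3 -m pendant '[[1,[-1.7,4.5,0],[0,0,0]],[1,[-2.0,4.3,0],[0,0,0]],[1,[-2.4,4.1,0],[0,0,0]],[1,[-2.8,3.9,0],[0,0,0]]]'
python3 -m pendant '[[1,[-3.1,3.7,0],[0,0,0]],[1,[-3.4,3.4,0],[0,0,0]],[1,[-3.7,3.1,0],[0,0,0]],[1,[-3.9,2.7,0],[0,0,0]],[1,[-4.2,2.4,0],[0,0,0]],[1,[-4.4,2.0,0],[0,0,0]]]'
) > log4; cat log1 log2 log3 log4|python3 an.py|tr ';' '\n'|tail -7; tail -6 log4
```

```text
-122.48 ft=-11.4 fr=-4.2
 -151.48 ft=-11.0 fr=-3.0
 -170.85 ft=-12.4 fr=-3.1
 -189.84 ft=-11.5 fr=-1.2
 -208.81 ft=-11.2 fr=1.6
 -239.20 ft=-11.1 fr=6.2
 clock: 14.92
tool_pos: [0.5212, -0.0072, 0.2159]
eef_rot: [0.0, 1.0, -0.003, -0.008]
contact_force: [-12.7, -0.4, 10.9]
opening: 0.241
finger_force: 30.0
```

```bash
exec 2>&1; (
python3 -m pendant '[[1,[-4.5,2.1,0],[0,0,0]],[1,[-4.6,1.4,0],[0,0,0]],[1,[-4.7,0.8,0],[0,0,0]],[1,[-4.8,0.4,0],[0,0,0]],[1,[-4.8,0,0],[0,0,0]],[1,[-4.8,-0.4,0],[0,0,0]]]'
python3 -m pendant '[[1,[-4.7,-0.8,0],[0,0,0]],[1,[-4.6,-1.3,0],[0,0,0]],[1,[-4.5,-1.7,0],[0,0,0]],[1,[-4.3,-2.0,0],[0,0,0]],[1,[-4.1,-2.4,0],[0,0,0]],[1,[-3.9,-2.8,0],[0,0,0]]]'
python3 -m pendant '[[1,[-3.7,-3.1,0],[0,0,0]],[1,[-3.4,-3.4,0],[0,0,0]],[1,[-3.1,-3.7,0],[0,0,0]],[1,[-2.7,-3.9,0],[0,0,0]],[1,[-2.4,-4.2,0],[0,0,0]],[1,[-2.0,-4.4,0],[0,0,0]]]'
python3 -m pendant '[[1,[-1.6,-4.5,0],[0,0,0]],[1,[-1.2,-4.6,0],[0,0,0]],[1,[-0.8,-4.7,0],[0,0,0]],[1,[-0.4,-4.8,0],[0,0,0]],[1,[0,-4.8,0],[0,0,0]],[1,[0.4,-4.8,0],[0,0,0]]]'
python3 -m pendant '[[1,[0.8,-4.7,0],[0,0,0]],[1,[1.3,-4.6,0],[0,0,0]],[1,[1.7,-4.5,0],[0,0,0]],[1,[2.0,-4.3,0],[0,0,0]],[1,[2.4,-4.1,0],[0,0,0]],[1,[2.8,-3.9,0],[0,0,0]]]'
python3 -m pendant '[[1,[3.1,-3.7,0],[0,0,0]],[1,[3.4,-3.4,0],[0,0,0]],[1,[3.7,-3.1,0],[0,0,0]],[1,[3.9,-2.7,0],[0,0,0]],[1,[4.2,-2.4,0],[0,0,0]],[1,[4.4,-2.0,0],[0,0,0]]]'
) > log5; cat log1 log2 log3 log4 log5|python3 an.py|tr ';' '\n'|tail -7; tail -6 log5
```

```text
-270.88 ft=-9.8 fr=4.5
 -301.26 ft=-11.6 fr=3.6
 -331.18 ft=-11.0 fr=3.2
 -360.99 ft=-11.9 fr=2.2
 -391.47 ft=-11.2 fr=3.1
 -422.48 ft=-11.6 fr=0.5
 clock: 19.42
tool_pos: [0.5747, -0.103, 0.2174]
eef_rot: [-0.002, 1.0, 0.001, 0.005]
contact_force: [10.5, 4.9, -5.0]
opening: 0.239
finger_force: 30.0
```

```bash
exec 2>&1; (
python3 -m pendant '[[1,[4.5,-1.6,0],[0,0,0]],[1,[4.6,-1.2,0],[0,0,0]],[1,[4.7,-0.8,0],[0,0,0]],[1,[4.8,-0.4,0],[0,0,0]],[1,[4.8,0,0],[0,0,0]],[1,[4.8,0.4,0],[0,0,0]],[1,[4.7,0.8,0],[0,0,0]]]'
python3 -m pendant '[[1,[4.6,1.3,0],[0,0,0]]]'
python3 -m pendant '[[1,[4.5,1.7,0],[0,0,0]]]'
python3 -m pendant '[[1,[0,0,0],[0,0,0]]]'
) > log6; cat log1 log2 log3 log4 log5 log6|python3 an.py|tr ';' '\n'|tail -4; tail -6 log6
```

```text
-462.77 ft=-12.0 fr=-0.8
 -467.66 ft=-11.6 fr=-2.3
 -468.52 ft=-8.4 fr=-2.8
 clock: 20.68
tool_pos: [0.5321, -0.1064, 0.2173]
eef_rot: [-0.0, 1.0, -0.001, 0.005]
contact_force: [8.9, -0.0, -6.2]
opening: 0.238
finger_force: 30.0
```

```bash
exec 2>&1; (
python3 -m pendant '[[1,[4.3,2.0,0],[0,0,0]]]'
python3 -m pendant '[[1,[2.3,1.3,0],[0,0,0]]]'
python3 -m pendant '[[1,[0,0,0],[0,0,0]]]'
python3 -m pendant '[[1,[0,0,0],[0,0,0]]]'
) > log7; cat log1 log2 log3 log4 log5 log6 log7|python3 an.py|tr ';' '\n'|tail -5; tail -6 log7
```

```text
-472.35 ft=-11.9 fr=-1.1
 -475.44 ft=-11.6 fr=-2.2
 -475.77 ft=-10.5 fr=-2.7
 -475.87 ft=-9.1 fr=-2.1
 clock: 21.18
tool_pos: [0.5256, -0.1038, 0.2172]
eef_rot: [-0.0, 1.0, -0.001, 0.005]
contact_force: [9.1, -2.1, -7.5]
opening: 0.239
finger_force: 30.0
```

```bash
exec 2>&1; (
python3 -m pendant '[[1,[0.8,0.5,0],[0,0,0]],[1,[0,0,0],[0,0,0]]]'
python3 -m pendant '[[1,[-1.2,-0.6,0],[0,0,0]],[1,[-1.2,-0.6,0],[0,0,0]],[1,[0,0,0],[0,0,0]]]'
) > log8; cat log1 log2 log3 log4 log5 log6 log7 log8|python3 an.py|tr ';' '\n'|tail -3; tail -6 log8
```

```text
-476.48 ft=-11.2 fr=-2.2
 -475.82 ft=-7.4 fr=-1.8
 clock: 21.8
tool_pos: [0.5256, -0.1039, 0.217]
eef_rot: [-0.0, 1.0, -0.001, 0.003]
contact_force: [7.4, -1.6, -4.4]
opening: 0.238
finger_force: 30.0
```

Turned 359.5–360° under the same load. I'll relieve the remaining preload, open and lift.

```bash
exec 2>&1; 
python3 -m pendant '[[1,[-1.0,-0.5,0],[0,0,0]],[1,[-1.0,-0.5,0],[0,0,0]],[1,[0,0,0],[0,0,0]]]'
python3 -m pendant '[[0.2,[0,0,0],[0,0,0]],[0.2,[0,0,0],[0,0,0]],[0.2,[0,0,0],[0,0,0]],[0.2,[0,0,0],[0,0,0]]]'
python3 -m pendant '[[0.2,[0,0,-15],[0,0,0]],[0.2,[0,0,-25],[0,0,0]],[0.2,[0,0,-25],[0,0,0]],[0.2,[0,0,0],[0,0,0]],[0.2,[0,0,0],[0,0,0]]]'
python3 - <<'E'
from plant import r,cams
import cv2
s=cams.snapshot("top");cv2.imwrite("pics/t2.png",cv2.resize(s["img"][165:265,250:380,::-1],None,fx=6,fy=6,interpolation=cv2.INTER_CUBIC))
E
```

```text
clock: 22.18
tool_pos: [0.5258, -0.104, 0.2169]
eef_rot: [-0.001, 1.0, -0.001, 0.001]
contact_force: [4.2, -0.2, -2.9]
opening: 0.234
finger_force: 30.0
clock: 22.68
tool_pos: [0.5247, -0.1031, 0.2166]
eef_rot: [-0.001, 1.0, 0.0, -0.0]
contact_force: [-0.3, -0.9, -0.4]
opening: 0.4
finger_force: 0.0
clock: 23.3
tool_pos: [0.5248, -0.1031, 0.2816]
eef_rot: [-0.001, 1.0, 0.0, -0.0]
contact_force: [0.7, 0.3, -1.1]
opening: 0.402
finger_force: 0.0
```

```bash
exec 2>&1; 
python3 -m pendant '[[0.2,[14,51,-10],[0,0,0]],[0.2,[14,51,0],[0,0,0]],[0.2,[14,51,0],[0,0,0]],[0.2,[14,52,0],[0,0,0]],[0.2,[0,0,0],[0,0,0]],[0.2,[0,0,0],[0,0,0]]]'
python3 - <<'E'
from plant import r,cams
import cv2
from h import *
st=r.get_state();s=cams.snapshot("wrist");print(st["tool_pos"],st["q"])
im=np.ascontiguousarray(s["img"][:,:,::-1])
for n,p in dict(knob=(.4688,.102,.225),piv=(.5471,.0855,.194)).items():
    u=wpix(s,st,p);print(n,u); cv2.drawMarker(im,(int(u[0]),int(u[1])),(255,0,255),0,14,1)
t=cv2.imread("pics/t2.png")
cv2.imwrite("pics/w3.png",np.hstack([cv2.resize(im,(400,300)),cv2.resize(t,(390,300))]))
E
```

```text
clock: 24.1
tool_pos: [0.4685, 0.101, 0.2911]
eef_rot: [-0.001, 1.0, -0.001, -0.001]
contact_force: [1.5, -0.9, -0.2]
opening: 0.401
finger_force: 0.0
[0.46854748 0.10101618 0.29111533] [-0.11896968  0.43522802 -0.28108164  1.91693533  0.16254087  0.81277644
  1.08493828]
knob [323.13302091 258.453652  ]
piv [299.06801123 350.22739006]
```

View pics/w3.png

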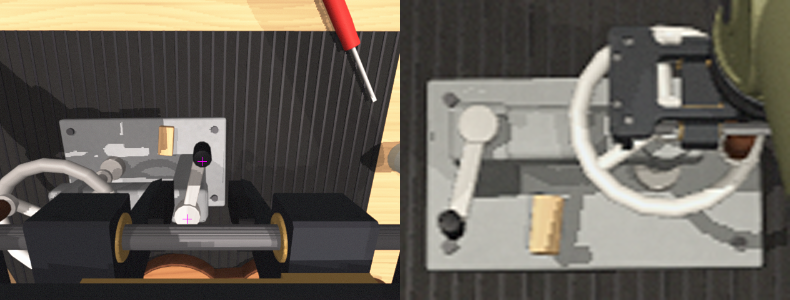

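The wrist view shows the knob at ~(202,158) under the marker and the wheel released. I'll descend and hold the knob.

```bash
exec 2>&1; 
python3 -m pendant '[[0.2,[0,1,25],[0,0,0]],[0.2,[0,0,25],[0,0,0]],[0.2,[0,0,25],[0,0,0]],[0.2,[0,0,15],[0,0,0]],[0.2,[0,0,0],[0,0,0]]]'
python3 -m pendant '[[1,[0,0,0],[0,0,0]],[1,[0,0,0],[0,0,0]],[1,[0,0,0],[0,0,0]],[1,[0,0,0],[0,0,0]],[1,[0,0,0],[0,0,0]]]' 15
python3 - <<'E'
from h import *
pv=np.array([.5471,.0855]);a0=np.radians(168)
# each row: turn cw 6deg; shift in tool axes (tool x=-X rotated) constant
h=np.radians(180)
for k in range(3):
    a=a0-np.radians(6*k);d=80*np.array([np.cos(a-np.radians(6))-np.cos(a),np.sin(a-np.radians(6))-np.sin(a)])
    hh=h-np.radians(6*k);x=np.array([np.cos(hh),np.sin(hh)]);y=np.array([x[1],-x[0]])
    print((d@x).round(2),(d@y).round(2))
E
```

```text
clock: 24.78
tool_pos: [0.4684, 0.1008, 0.2006]
eef_rot: [0.001, 1.0, -0.001, -0.001]
contact_force: [-0.1, -0.5, 0.4]
opening: 0.404
finger_force: 0.0
clock: 25.4
tool_pos: [0.4693, 0.1024, 0.2022]
eef_rot: [-0.001, 1.0, -0.0, 0.001]
contact_force: [0.5, -2.6, 5.9]
opening: 0.196
finger_force: 15.0
-2.17 8.09
-2.17 8.09
-2.17 8.09
```

```bash
exec 2>&1; 
python3 -m pendant '[[1,[0,0,-2],[0,0,0]],[1,[-2.2,8.1,0],[0,0,6]],[1,[-2.2,8.1,0],[0,0,6]],[1,[-2.2,8.1,0],[0,0,6]]]'
python3 -m pendant '[[1,[-2.2,8.1,0],[0,0,6]],[1,[-2.2,8.1,0],[0,0,6]],[1,[-2.2,8.1,0],[0,0,6]],[1,[0,0,0],[0,0,0]]]'
```

```text
clock: 25.9
tool_pos: [0.4779, 0.1244, 0.2026]
eef_rot: [0.158, 0.987, -0.001, -0.0]
contact_force: [3.8, -5.2, -9.4]
opening: 0.198
finger_force: 15.0
clock: 26.4
tool_pos: [0.4941, 0.1441, 0.2026]
eef_rot: [0.309, 0.951, -0.001, 0.0]
contact_force: [5.3, -4.1, -7.6]
opening: 0.199
finger_force: 15.0
```

```bash
exec 2>&1; 
python3 -m pendant '[[1,[-3.2,8.1,0.8],[0,0,6]],[1,[-2.7,8.1,0],[0,0,6]],[1,[-2.2,8.1,0],[0,0,6]]]'
python3 -m pendant '[[1,[-2.2,8.1,0],[0,0,6]],[1,[-2.2,8.1,0],[0,0,6]],[1,[0,0,0],[0,0,0]]]'
```

```text
clock: 26.78
tool_pos: [0.5143, 0.1568, 0.2024]
eef_rot: [0.455, 0.89, -0.002, -0.001]
contact_force: [-1.1, -5.2, 2.6]
opening: 0.196
finger_force: 15.0
clock: 27.15
tool_pos: [0.5311, 0.1618, 0.2024]
eef_rot: [0.545, 0.839, -0.002, -0.0]
contact_force: [-0.3, -4.7, 0.6]
opening: 0.194
finger_force: 15.0
```

```bash
python3 - <<'E'
from h import *
from scipy.optimize import least_squares
P=np.array([(.4693,.1024),(.4779,.1244),(.4941,.1441),(.5143,.1568),(.5311,.1618)])
for rr in (.08,None):
    f=(lambda c:np.hypot(*(P-c[:2]).T)-.08) if rr else (lambda c:np.hypot(*(P-c[:2]).T)-c[2])
    q=least_squares(f,[.547,.0855] if rr else [.547,.0855,.08]);c=q.x[:2]
    print(q.x,q.fun*1e3,np.degrees(np.arctan2(*(P[-1]-c)[::-1])))
E
```

```text
[0.54683297 0.08362227] [-0.22553726  0.09105997  0.23915588  0.08354633 -0.25488213] 101.3785725807059
[0.5448112  0.08573136 0.07731339] [ 0.01568559 -0.03225912  0.00752853  0.0279649  -0.0189199 ] 100.21772461521441
```

```bash
exec 2>&1; (
python3 -m pendant '[[1,[-1.4,2.7,0],[0,0,2]]]'
python3 -m pendant '[[1,[-1.0,2.7,0],[0,0,2]]]'
python3 -m pendant '[[1,[-0.7,2.7,0],[0,0,2]]]'
python3 -m pendant '[[1,[-0.4,1.4,0],[0,0,1]]]'
) | grep -E 'clock|tool_pos|contact' | paste - - -
```

```text
clock: 27.28	tool_pos: [0.5327, 0.162, 0.2024]	contact_force: [-2.5, -3.5, 2.3]
clock: 27.4	tool_pos: [0.5354, 0.1625, 0.2024]	contact_force: [-4.1, -3.8, 2.6]
clock: 27.52	tool_pos: [0.5382, 0.1628, 0.2023]	contact_force: [-3.0, -4.2, 2.0]
clock: 27.65	tool_pos: [0.5396, 0.1629, 0.2024]	contact_force: [-4.3, -3.9, 3.4]
```

```bash
exec 2>&1; (
python3 -m pendant '[[1,[-0.4,1.4,0],[0,0,1]]]'
python3 -m pendant '[[1,[-0.4,1.4,0],[0,0,1]]]'
python3 -m pendant '[[1,[-0.4,1.4,0],[0,0,1]]]'
python3 -m pendant '[[1,[-0.4,1.4,0],[0,0,1]]]'
python3 -m pendant '[[1,[0,0,0],[0,0,0]]]'
) | grep -E 'clock|tool_pos|contact' | paste - - -
```

```text
clock: 27.78	tool_pos: [0.541, 0.163, 0.2024]	contact_force: [-3.0, -3.8, 3.8]
clock: 27.9	tool_pos: [0.5423, 0.163, 0.2024]	contact_force: [-4.4, -4.7, 3.7]
clock: 28.02	tool_pos: [0.5437, 0.163, 0.2024]	contact_force: [-4.3, -4.0, 3.3]
clock: 28.15	tool_pos: [0.5443, 0.163, 0.2023]	contact_force: [-7.6, -3.7, 6.3]
clock: 28.28	tool_pos: [0.5443, 0.163, 0.2023]	contact_force: [-6.7, -3.9, 4.7]
```

```bash
exec 2>&1; (
python3 -m pendant '[[1,[-0.2,1.0,0],[0,0,0]]]'
python3 -m pendant '[[1,[0,0,0],[0,0,0]]]'
) | grep -E 'clock|tool_pos|contact' | paste - - -
```

```text
clock: 28.4	tool_pos: [0.5443, 0.1631, 0.2022]	contact_force: [-8.5, -3.0, 7.6]
clock: 28.52	tool_pos: [0.5443, 0.1631, 0.2023]	contact_force: [-7.8, -4.0, 6.4]
```

The force rises with no motion, so the lever is at its stop. I'll relieve, open and lift clear.

```bash
exec 2>&1; 
python3 -m pendant '[[1,[0,-1.2,0],[0,0,0]],[1,[0,-1,0],[0,0,0]],[1,[0,0,0],[0,0,0]]]'
python3 -m pendant '[[0.2,[0,0,0],[0,0,0]],[0.2,[0,0,0],[0,0,0]],[0.2,[0,0,0],[0,0,0]],[0.2,[0,0,0],[0,0,0]]]'
python3 -m pendant '[[0.2,[0,0,-15],[0,0,0]],[0.2,[0,0,-35],[0,0,0]],[0.2,[0,0,-40],[0,0,0]],[0.2,[0,0,-30],[0,0,0]],[0.2,[40,0,0],[0,0,0]],[0.2,[40,0,0],[0,0,0]],[0.2,[0,0,0],[0,0,0]],[0.2,[0,0,0],[0,0,0]]]'
python3 - <<'E'
from plant import r,cams
import cv2
from h import *
st=r.get_state();s=cams.snapshot("wrist");t=cams.snapshot("scene");print(st["tool_pos"])
im=np.ascontiguousarray(s["img"][:,:,::-1])
p0=np.array([.5468,.0845])
for p in ((*p0,.194),(*(p0+.08*np.array([-.017,1])),.225)):
    u=wpix(s,st,p);print(u); cv2.drawMarker(im,(int(u[0]),int(u[1])),(255,0,255),0,14,1)
b=t["img"][195:350,265:420,::-1]
cv2.imwrite("pics/w4.png",np.hstack([cv2.resize(im,(440,330)),cv2.resize(b,(330,330))]))
E
```

```text
clock: 28.9
tool_pos: [0.5443, 0.163, 0.2024]
eef_rot: [0.622, 0.783, -0.002, -0.002]
contact_force: [-4.7, -2.9, 2.6]
opening: 0.195
finger_force: 15.0
clock: 29.4
tool_pos: [0.5469, 0.1635, 0.2029]
eef_rot: [0.622, 0.783, 0.0, 0.0]
contact_force: [-0.4, -0.2, -0.6]
opening: 0.402
finger_force: 0.0
clock: 30.4
tool_pos: [0.5289, 0.2403, 0.3236]
eef_rot: [0.622, 0.783, 0.0, 0.001]
contact_force: [0.3, -0.1, 0.3]
opening: 0.401
finger_force: 0.0
[0.52885758 0.24032153 0.32361211]
[299.95844018 410.38183989]
[319.90041118 347.55887994]
```

View pics/w4.png

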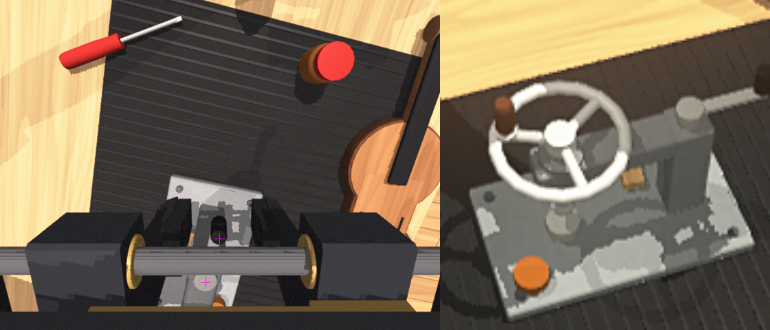

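The lever points straight away from the wheel (knob at ~(218,235) by the predicted marker), the wheel handle is free, and the wedge and rosin are undisturbed. I'll hand in.

```bash
python3 -c "from plant import r;print(r.finish_job())"
```

```text
the job is handed in; nothing more can be done
None
```

I turned the handwheel clockwise one full turn from where it took hold (359.5–360° by the hand's measured position), without overshooting. I then swung the lock lever to its stop, let go and handed the job in at about 30 s; no verdict came back.

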